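# Load the sample cartridge into the bench analyser and lock it

### The arm

A 6-joint arm with a two-finger parallel gripper is mounted at the origin on the work surface. World frame = base frame: x ahead of the robot, y to its left, z up, the work surface at z = 0. Lengths are in mm, angles in rad, forces in N, time in s.
With the tool pointing down it reaches from about 325 to 775 mm from the base axis. Payload 9.3 kg.
Tool frame: the origin (TCP) lies midway between the tips of the shut fingers; the grasp point (between the pads) lies 19 mm behind it; z points along the fingers, y is the line along which they close (so a half turn about z gives the same grasp; the last joint's range is limited). The gripper opens to 85 mm and grips with 20 to 120 N. Pads are 22 mm wide; open, the fingers measure 114 mm over their backs; the gripper's body (76 mm by 85 mm) begins 54 mm behind the grasp point. The pads swing forward as they close: fully open they stand 13 mm farther back than shut.
Start: joints at [-1.394, 0.259, 0.021, 1.334, 0, 1.418], TCP at [178.113, -520.358, 231.279] pointing down, gripper open.
Joint ranges: [-3.04, 3.04], [-0.91, 1.82], [-1.04, 1.36], [-1.92, 1.95], [-1.52, 1.45], [-3.14, 3.14]. Speed limits (rad/s): [2.22, 2.22, 2.79, 3.14, 3.14, 3.14].

### API

Orientations are given as a rotation vector (axis times angle).
In Python, from station import bot gives the robot as it stands. Calls block until the motion is done:
- bot.reach(position, orientation): joint-space move of the TCP to a pose.
- bot.move_linear(position, feed=150, rotation=None, contact_N=None): straight line of the TCP; rotation=None keeps the orientation; feed is the mean speed in mm/s. With contact_N (N) it stops when the force on the tool has changed by that much, and returns True; else False.
- bot.move_j(angles): joint-space move.
- bot.open_gripper() and bot.grasp(): open the fingers fully, or close them until they stop; the grip force is fixed at half the most.
- bot.dwell(seconds).
- bot.inverse_kinematics(position, orientation): joint angles nearest the present ones, or None.
- bot.capture(name): name is "side" or "top"; returns (picture, depth): 384x512x3 uint8, blue, green, red; 384x512 float32, mm along the optical axis (not along the pixel's ray), 0 where there is no reading.
- bot.camera_model(name): a dict with "vertical_fov" (degrees; the focal length in pixels is half the picture's height over the tangent of half this angle, whatever the lens; pixels are square), "cx", "cy" (the principal point, pixels), "dist" ([k1, k2, p1, p2, k3] as OpenCV has them; the pictures are not rectified), "eye" and "orientation" of the camera in the world. Camera axes: x right, y up, looking along -z (the intrinsics and any distortion apply to the point x, -y, -z); pixel columns grow to the right and rows downward; lengths in mm; the calibration is good to about 2 mm. A picture is of the moment at which its call begins. camera_model takes no time and is no camera call.
A pose or a line that the arm cannot do raises bot.IKError and nothing moves.
- bot.finish_job(): hands the job in; it is judged then, once.
Readings, each from a call of its own:
- bot.get_time(): time.
- bot.get_q(): joint angles.
- bot.get_qvel(): joint speeds.
- bot.get_joint_torque(): joint torques, N m.
- bot.get_tcp_pos(): TCP position.
- bot.get_eef_rot(): TCP orientation.
- bot.get_contact_force(): force on the tool from outside, world axes, zero at the start.
- bot.get_torque(): the same for the moment, N m.
- bot.get_finger_gap(): finger opening in mm.
- bot.get_gripper_force(): force on a finger pad.
Only numpy, scipy, OpenCV 4.12 (cv2) and the standard library are available. Lean on these libraries where they do the work, as an engineer would, in place of code of your own. Each camera call takes 0.05 s, during which the arm holds its last target. There are 200 camera calls.

### The job

Someone left an orange sample cup standing in the green analyser's pocket: take it out and nest it upright, fully down, in the other orange cup on the bench. Then set the white cartridge fully home in the pocket, its blue end at the blue stripe, and last swing the red-knobbed locking lever over it until it is fully shut. Leave the other things on the bench standing where they are.

Things in the scene. Friction and masses are not known exactly. Their poses are not given: they have to be found in the camera images.
- analyser: Fixed green bench instrument, a block 220 (x) by 180 (y) by 60 mm high, origin at the centre of its underside on the bench. In the middle of its flat top is a rectangular pocket 53 mm (x) by 103 mm (y), 30 mm deep, mouth chamfered 3 mm. A blue stripe on the top marks the pocket's +y end; the black display lies on the -x side.
- pocket (a point): Centre of the pocket's floor, 30 mm above the bench and 30 mm below the analyser's top; axes as the analyser's.
- lever (a joint): Locking lever's angle, rad, about an upright hinge: 0 = shut (bar over the pocket's middle, pointing to the analyser's -x), growing as it opens to the -y side (1.57: along -y; stop at 1.9). Stays where left. Bar 20 mm wide, 12 mm thick, its underside 43 mm above the analyser's top, 3 mm above a fully seated cartridge.
- lever_hinge (a point): Point on the lever's upright hinge axis at bar height (115 mm above the bench), at x = +75 mm, y = 0 of the analyser; the hinge post is 24 mm in diameter.
- lever_knob (a point): Top of the upright red grip at the lever's free end, on its axis, 130 mm from the hinge axis. The grip is a round post 18 mm in diameter standing from 115 to 165 mm above the bench (its top is this point).
- cartridge: Loose white block, 50 mm (x) by 100 mm (y) by 70 mm high, about 0.25 kg, origin at the centre of its underside, z up. Its +y end is blue. The lowest 6 mm are 5 mm narrower. It stands upright on the bench.
- cartridge_blue_end (a point): Centre of the cartridge's blue end face, at y = +50 mm, 35 mm above its underside.
- cup: Orange tapered open cup that starts standing in the pocket: 100 mm high, outer diameter 42 mm at the foot and 66 mm at the rim, wall 2.5 mm, about 60 g, inner floor 40 mm above its underside. Origin at the centre of its underside, z up to the mouth.
- base_cup: Second orange cup, equal to the first, standing on the bench. With the first nested fully in it, the first's origin is 40 mm above this one's. Origin at the centre of its underside.
- bottle: Bystander; origin at the centre of its underside. Clear glass bottle with blue cap, diameter 68 mm, 130 mm high.
- pot: Bystander; origin at the centre of its underside. Red jar with white cap, diameter 62 mm, 75 mm high.
- amber_bottle: Bystander; origin at the centre of its underside. Amber glass bottle with blue cap, diameter 68 mm, 140 mm high.
- beaker: Bystander; origin at the centre of its underside. Clear glass beaker, rim diameter 80 mm, 85 mm high.
- tip_box: Bystander; origin at the centre of its underside. Blue box with clear lid, 85 (x) by 125 (y) by 63 mm high.
- white_pot: Bystander; origin at the centre of its underside. Pale whitish jar with black cap, diameter 56 mm, 65 mm high.
- timer: Bystander; origin at the centre of its underside. Flat white timer, 70 by 70 by 23 mm.
Mind the look-alikes: they are no part of the job. Leave any yellow look-alike of the cup alone.

How it is judged:
By the outcome, as a careful person would: the job done as asked, in the order asked, and still so for the second after the job is handed in, with the robot touching nothing.
It also fails if it takes over 72 s, if anything falls off the work surface, if the arm or the gripper's body presses on something with over 40 N, if the wrist force passes 120 N, or if a joint passes its speed limit or range.

## Working session

There is one attempt and no reset: what is moved stays moved. The work goes in short steps, each a Python script; the robot and the scene stay as the last script left them, time stands still between calls to the robot, and variables do not carry over. Pictures are saved under pics/ and viewed, at most 10 in all, crops included, and the job is handed in when it is done.

```bash
mkdir -p pics; ls; python3 - <<'E'
from station import bot
import cv2
for n in("side","top"):
    im,d=bot.capture(n);cv2.imwrite(f"pics/{n}0.png",im);import numpy as np;np.save(f"{n}0.npy",d)
    print(n,bot.camera_model(n),(d>0).mean())
print(bot.get_eef_rot(),bot.get_tcp_pos(),bot.get_time())
E
```

```text
pics
side {'vertical_fov': 43.34183323968614, 'cx': 248.99035585062052, 'cy': 195.49529311504085, 'dist': array([0.00601153, 0.        , 0.        , 0.        , 0.        ]), 'eye': array([ -86.80886503,  925.20512007, 1086.83153124]), 'orientation': array([ 0.34535167, -1.07293185, -2.33425807])} 0.9962361653645834
top {'vertical_fov': 47.74982715315925, 'cx': 255.25991257705036, 'cy': 185.7660778813818, 'dist': array([-0.15444559,  0.        ,  0.        ,  0.        ,  0.        ]), 'eye': array([ 376.25598111,  -21.89576217, 1611.33164689]), 'orientation': array([ 0.10747256, -0.11037784, -1.56375025])} 0.9958292643229166
[-3.09784487e+00 -5.15486316e-01  1.69064826e-05] [ 178.06087995 -520.13778596  230.73101063] 0.1
```

View pics/side0.png

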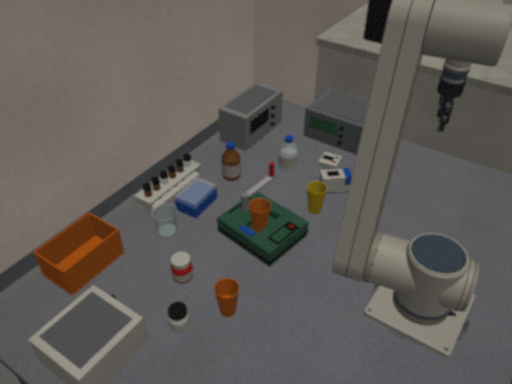

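View pics/top0.png

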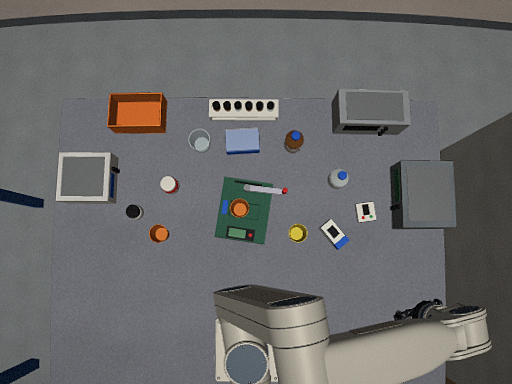

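The side view shows the cup in the pocket at (260,213), the base cup at (228,295), the yellow decoy at (316,197) and the cartridge at (335,180). The top view shows the analyser at (243,211), its cup at (240,208), the base cup at (159,233), the decoy at (297,233), the cartridge at (334,234) with its blue end at lower right, the lever knob at (285,190) and the timer at (366,212).

```bash
cat >h.py <<'E'
import numpy as np,cv2
from scipy.spatial.transform import Rotation as R
from station import bot
def rays(n,uv):
    m=bot.camera_model(n);f=192/np.tan(np.radians(m["vertical_fov"]/2))
    K=np.array([[f,0,m["cx"]],[0,f,m["cy"]],[0,0,1]])
    p=cv2.undistortPoints(np.asarray(uv,float).reshape(-1,1,2),K,m["dist"]).reshape(-1,2)
    d=np.c_[p[:,0],-p[:,1],-np.ones(len(p))]
    return m["eye"],R.from_rotvec(m["orientation"]).apply(d)
def plane(n,uv,z):
    e,d=rays(n,uv);return (e+d*((z-e[2])/d[:,2])[:,None])[:,:2]
def cloud(n,dep):
    v,u=np.mgrid[:384,:512];e,d=rays(n,np.c_[u.ravel(),v.ravel()])
    return (e+d*dep.reshape(-1,1)).reshape(384,512,3)
def masks(im):
    h,s,v=cv2.split(cv2.cvtColor(im,cv2.COLOR_BGR2HSV))
    return dict(green=(h>60)&(h<95)&(s>90),orange=(h>4)&(h<17)&(s>150)&(v>70),red=((h<4)|(h>172))&(s>130)&(v>60),
      blue=(h>100)&(h<125)&(s>120)&(v>60),white=(s<60)&(v>135),yellow=(h>20)&(h<35)&(s>130))
def comps(m,amin=15):
    k,l,st,c=cv2.connectedComponentsWithStats(m.astype(np.uint8),connectivity=8)
    return [(l==i) for i in range(1,k) if st[i,4]>=amin]
E
python3 - <<'E'
from h import *
for n in("top","side"):
    im=cv2.imread(f"pics/{n}0.png");P=cloud(n,np.load(f"{n}0.npy"));mk=masks(im)
    for k,m in mk.items():
        for c in comps(m,12):
            v,u=np.nonzero(c);q=np.median(P[c],0)
            if not(200<q[0]<800 and -500<q[1]<500):continue
            print(n,k,len(u),"px",u.mean().round(),v.mean().round(),"med",q.round(),"z95",np.percentile(P[c][:,2],95).round(),"w",np.ptp(P[c][:,:2],axis=0).round())
im=cv2.imread("pics/top0.png");cv2.imwrite("pics/topz.png",cv2.resize(im[90:260,110:400],None,fx=2.75,fy=2.75,interpolation=cv2.INTER_CUBIC))
E
```

```text
top green 1954 px 244.0 210.0 med [500.   5.  60.] z95 66.0 w [247. 204.]
top orange 145 px 294.0 141.0 med [ 747. -159.  100.] z95 111.0 w [53. 58.]
top orange 269 px 239.0 207.0 med [512.  33.  75.] z95 130.0 w [162.  90.]
top orange 244 px 158.0 233.0 med [421. 325.  45.] z95 100.0 w [57. 81.]
top red 33 px 174.0 188.0 med [582. 270.  45.] z95 55.0 w [242. 325.]
top red 26 px 285.0 190.0 med [ 564. -124.  163.] z95 169.0 w [14. 16.]
top red 13 px 250.0 235.0 med [416.  -6.  63.] z95 67.0 w [11. 11.]
top blue 64 px 295.0 135.0 med [ 761. -163.  139.] z95 145.0 w [30. 26.]
top blue 94 px 243.0 152.0 med [726.  24.  31.] z95 47.0 w [ 10. 120.]
top blue 61 px 342.0 175.0 med [ 623. -327.  130.] z95 134.0 w [28. 29.]
top blue 78 px 224.0 207.0 med [515.  87.  63.] z95 68.0 w [47. 25.]
top blue 96 px 342.0 242.0 med [ 391. -334.   70.] z95 75.0 w [46. 58.]
top white 213 px 200.0 141.0 med [764. 180.   8.] z95 88.0 w [450. 256.]
top white 232 px 242.0 142.0 med [753.  25.  63.] z95 70.0 w [420. 117.]
top white 167 px 338.0 179.0 med [ 611. -315.   92.] z95 108.0 w [275. 350.]
top white 1
[... 1374 characters left out ...]
.   70.] z95 75.0 w [ 498. 1285.]
side blue 395 px 196.0 205.0 med [730.  71.  30.] z95 49.0 w [886. 962.]
side blue 95 px 247.0 230.0 med [516.  85.  64.] z95 67.0 w [53. 32.]
side white 27 px 290.0 150.0 med [ 607. -311.   93.] z95 99.0 w [19. 30.]
side white 23 px 330.0 154.0 med [ 520. -460.   24.] z95 26.0 w [42. 14.]
side white 73 px 331.0 161.0 med [ 488. -416.   23.] z95 27.0 w [64. 72.]
side white 88 px 332.0 174.0 med [ 428. -294.   71.] z95 74.0 w [81. 81.]
side white 65 px 259.0 185.0 med [573. -66. 116.] z95 119.0 w [ 19. 104.]
side white 196 px 180.0 258.0 med [600. 291.  76.] z95 80.0 w [722. 705.]
side yellow 463 px 316.0 195.0 med [ 421. -162.   74.] z95 99.0 w [ 548. 1202.]
```

View pics/topz.png

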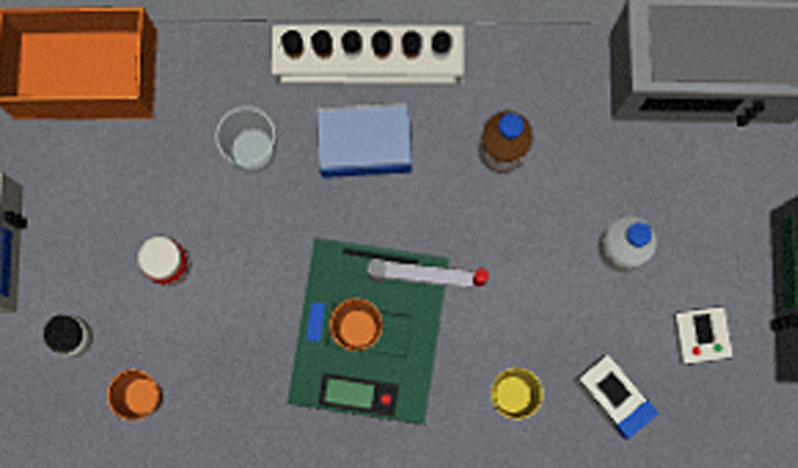

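The enlarged view shows the analyser with its display at the bottom (-x) and its blue stripe at left (+y). The lever is open along -y with its knob at (481,277), and the cartridge at (618,395) has its blue end at lower right. Next I'll fit precise poses.

```bash
cat >>h.py <<'E'
from scipy.optimize import least_squares
def contour(n,P,c0,r,z,dz,mask=None):
    m=(abs(P[...,2]-z)<dz)&(np.hypot(P[...,0]-c0[0],P[...,1]-c0[1])<r)
    if mask is not None:m&=mask
    m=cv2.morphologyEx(m.astype(np.uint8),cv2.MORPH_CLOSE,np.ones((3,3)))
    c=max(cv2.findContours(m,cv2.RETR_EXTERNAL,cv2.CHAIN_APPROX_NONE)[0],key=len).reshape(-1,2)
    return plane(n,c,z)
def fitrect(p,a,b,x0,y0,th):
    def f(s):
        c,q=np.cos(s[2]),np.sin(s[2]);d=(p-s[:2])@np.array([[c,-q],[q,c]])
        e=abs(d)-[a/2-s[3],b/2-s[3]];return np.where((e>0).all(1),np.hypot(*e.T),e.max(1))
    r=least_squares(f,[x0,y0,th,2],loss="soft_l1",f_scale=1.5);return r.x,np.median(abs(f(r.x)))
def fitcirc(p):
    r=least_squares(lambda s:np.hypot(*(p-s[:2]).T)-s[2],[*p.mean(0),33],loss="soft_l1",f_scale=1.5)
    return r.x,np.median(abs(r.fun))
E
python3 - <<'E'
from h import *
np.set_printoptions(precision=3,suppress=True)
for n in("top","side"):
    im=cv2.imread(f"pics/{n}0.png");P=cloud(n,np.load(f"{n}0.npy"));mk=masks(im)
    p=contour(n,P,(512,18),150,60,9);print(n,"analyser",fitrect(p,220,180,505,5,-.1),cv2.minAreaRect(p.astype(np.float32)))
    for k,c0,z in(("cup",(515,28),130),("base",(421,322),100),("yel",(424,-176),100)):
        p=contour(n,P,c0,50,z,9,mk["yellow" if k=="yel" else "orange"]);print(n,k,fitcirc(p),len(p))
    p=contour(n,P,(415,-314),80,70,7);r=cv2.minAreaRect(p.astype(np.float32))
    print(n,"cart",fitrect(p,50,100,*p.mean(0),np.radians(-142)),r)
    for c in comps(mk["blue"]):
        q=np.median(P[c],0)
        if abs(q[0]-390)<30 and abs(q[1]+330)<30:
            v,u=np.nonzero(c);print("  blue top",plane(n,np.c_[u,v],70).mean(0))
        if abs(q[0]-515)<20 and abs(q[1]-87)<20:
            v,u=np.nonzero(c);print("  stripe",plane(n,np.c_[u,v],60).mean(0))
    for c in comps(mk["red"]):
        if abs(np.median(P[c],0)[0]-564)<20 and abs(np.median(P[c],0)[1]+122)<20:
            v,u=np.nonzero(c&(P[...,2]>155));print("  knob",plane(n,np.c_[u,v],165).mean(0),len(u))
E
```

```text
top analyser (array([505.637,  16.76 ,  -0.146,   2.349]), np.float64(1.528454839750168)) ((507.1036682128906, 16.29730987548828), (180.20755004882812, 220.51025390625), 81.60449981689453)
top cup (array([507.656,  30.56 ,  30.532]), np.float64(0.8632439594753016)) 67
top base (array([416.708, 314.39 ,  30.953]), np.float64(0.8579746248291187)) 46
top yel (array([ 423.812, -172.066,   30.182]), np.float64(0.4495375629007068)) 60
top cart (array([ 389.164, -270.377,   -2.436,  -22.155]), np.float64(3.125059374275466)) ((420.2474365234375, -306.235107421875), (104.05877685546875, 53.47014236450195), 40.03246307373047)
  stripe [516.715  86.403]
  blue top [ 391.16  -332.424]
  knob [ 564.84  -123.651] 21
side analyser (array([505.671,  18.166,  -0.152,  -1.159]), np.float64(1.58434361315674)) ((505.0487060546875, 18.886253356933594), (188.50779724121094, 230.65550231933594), 81.55036163330078)
side cup (array([506.889,  31.676,  33.693]), np.float64(1.9838993185501579)) 55
side base (array([417.761, 316.786,  29.814]), np.float64(2.010330487674109)) 108
side yel (array([ 423.214, -171.997,   30.147]), np.float64(2.839011365766936)) 48
side cart (array([ 442.902, -338.469,   -2.488,  -17.401]), np.float64(5.907084098662267)) ((418.4185791015625, -306.7546691894531), (105.3615493774414, 61.46608352661133), 41.566864013671875)
  blue top [ 385.549 -325.201]
  stripe [519.565  80.811]
  knob [ 563.544 -120.502] 19
```

```bash
cat >>h.py <<'E'
def down(a): return (R.from_euler("z",a)*R.from_rotvec([np.pi,0,0])).as_rotvec()
AN=np.array([505.7,17.4]);TH=-.148
def loc(x,y): c,s=np.cos(TH),np.sin(TH);return AN+[c*x-s*y,s*x+c*y]
E
python3 - <<'E'
from h import *
np.set_printoptions(precision=3,suppress=True)
for n in("top","side"):
    P=cloud(n,np.load(f"{n}0.npy"));p=contour(n,P,(419,-306),80,70,7)
    print(n,fitrect(p,50,100,419,-306,2.27))
for nm,p,z in(("cup",(507.3,31.1),92),("base",(417.2,315.6),102),("pocket",AN,62),("cart",(419,-306),32),("knob0",(564,-122),125),("knob1",loc(-55,0),125)):
    for a in np.radians(np.arange(-180,180,30)):
        q=bot.inverse_kinematics([*p,z],down(a))
        print(nm,round(np.degrees(a)),None if q is None else np.round(q,2)[[0,5]],end="; ")
    print()
E
```

```text
top (array([ 420.322, -306.625,    2.263,    0.212]), np.float64(0.8919763383199211))
side (array([ 418.917, -307.501,    2.298,   -1.855]), np.float64(1.7145846678717334))
cup -180 [-0.1 -0.1]; cup -150 [-0.1  -0.63]; cup -120 [-0.1  -1.15]; cup -90 [-0.1  -1.67]; cup -60 [-0.1 -2.2]; cup -30 [-0.1  -2.72]; cup 0 [-0.1   3.04]; cup 30 [-0.1   2.51]; cup 60 [-0.1   1.99]; cup 90 [-0.1   1.47]; cup 120 [-0.1   0.94]; cup 150 [-0.1   0.42]; 
base -180 [0.49 0.49]; base -150 [ 0.49 -0.04]; base -120 [ 0.49 -0.56]; base -90 [ 0.49 -1.08]; base -60 [ 0.49 -1.61]; base -30 [ 0.49 -2.13]; base 0 [ 0.49 -2.65]; base 30 [0.49 3.11]; base 60 [0.49 2.58]; base 90 [0.49 2.06]; base 120 [0.49 1.53]; base 150 [0.49 1.01]; 
pocket -180 [-0.13 -0.13]; pocket -150 [-0.13 -0.66]; pocket -120 [-0.13 -1.18]; pocket -90 [-0.13 -1.7 ]; pocket -60 [-0.13 -2.23]; pocket -30 [-0.13 -2.75]; pocket 0 [-0.13  3.01]; pocket 30 [-0.13  2.49]; pocket 60 [-0.13  1.96]; pocket 90 [-0.13  1.44]; pocket 120 [-0.13  0.92]; pocket 150 [-0.13  0.39]; 
cart -180 [-0.79 -0.79]; cart -150 [-0.79 -1.32]; cart -120 [-0.79 -1.84]; cart -90 [-0.79 -2.36]; cart -60 [-0.79 -2.89]; cart -30 [-0.79  2.87]; cart 0 [-0.79  2.35]; cart 30 [-0.79  1.83]; cart 60 [-0.79  1.3 ]; cart 90 [-0.79  0.78]; cart 120 [-0.79  0.25]; cart 150 [-0.79 -0.27]; 
knob0 -180 [-0.36 -0.36]; knob0 -150 [-0.36 -0.88]; knob0 -120 [-0.36 -1.41]; knob0 -90 [-0.36 -1.93]; knob0 -60 [-0.36 -2.45]; knob0 -30 [-0.36 -2.98]; knob0 0 [-0.36  2.78]; knob0 30 [-0.36  2.26]; knob0 60 [-0.36  1.74]; knob0 90 [-0.36  1.21]; knob0 120 [-0.36  0.69]; knob0 150 [-0.36  0.17]; 
knob1 -180 [-0.13 -0.13]; knob1 -150 [-0.13 -0.65]; knob1 -120 [-0.13 -1.18]; knob1 -90 [-0.13 -1.7 ]; knob1 -60 [-0.13 -2.22]; knob1 -30 [-0.13 -2.75]; knob1 0 [-0.13  3.01]; knob1 30 [-0.13  2.49]; knob1 60 [-0.13  1.96]; knob1 90 [-0.13  1.44]; knob1 120 [-0.13  0.92]; knob1 150 [-0.13  0.39];
```

```bash
python3 - <<'E'
from h import *
o=down(np.radians(135));c=[507.3,31.1]
bot.reach([*c,200],o)
print(bot.get_time(),bot.move_linear([*c,92],feed=120,contact_N=8))
bot.grasp();print("gap",bot.get_finger_gap(),bot.get_gripper_force(),bot.get_tcp_pos(),bot.get_contact_force())
bot.move_linear([*c,225],feed=150)
print("gap",bot.get_finger_gap())
b=[417.2,315.6]
bot.reach([*b,225],o);print(bot.get_time())
np.set_printoptions(precision=3,suppress=True)
for n in("top","side"):
    im,d=bot.capture(n);cv2.imwrite(f"pics/{n}1.png",im);np.save(f"{n}1.npy",d)
cv2.imwrite("pics/s1.png",cv2.resize(cv2.imread("pics/side1.png")[130:340,120:370],None,fx=2.4,fy=2.4))
E
```

```text
2.3917 False
gap 63.18412883523761 63.74214060371742 [508.01059442  30.83708212  93.32935378] [-1.18844038 -1.08210491  8.03050644]
gap 62.758123143987916
5.9667
```

View pics/s1.png

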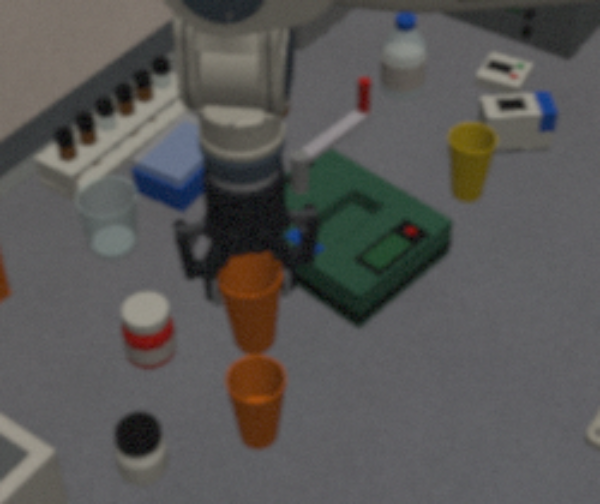

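The cup hangs upright in the fingers with its foot near (258,345), above the base cup at (258,375). Lowering it now.

```bash
python3 - <<'E'
from h import *
b=[417.2,315.6]
bot.move_linear([*b,150],feed=150)
print(bot.move_linear([*b,97],feed=60,contact_N=8),bot.get_tcp_pos(),bot.get_contact_force(),bot.get_finger_gap(),bot.get_time())
E
```

```text
True [417.32885179 315.52607833 103.38739229] [-0.67058548  0.18562968  7.1444688 ] 62.93652605202492 7.45
```

```bash
python3 - <<'E'
from h import *
np.set_printoptions(precision=3,suppress=True)
bot.open_gripper();bot.move_linear([417.2,315.6,215],feed=200)
c=[419.8,-307];o=down(2.268-np.pi/2)
bot.reach([*c,190],o)
for n in("top","side"):
    im,d=bot.capture(n);cv2.imwrite(f"pics/{n}2.png",im);P=cloud(n,d);mk=masks(im)
    p=contour(n,P,(417,316),50,140,8,mk["orange"]);print(n,"nested",fitcirc(p),np.percentile(P[mk["orange"]&(np.hypot(P[...,0]-417,P[...,1]-316)<50)][:,2],95))
print(bot.move_linear([*c,32],feed=120,contact_N=8))
bot.grasp();print("gap",bot.get_finger_gap(),bot.get_tcp_pos(),bot.get_contact_force())
bot.move_linear([*c,150],feed=120)
f=down(TH-np.pi/2);print("gap",bot.get_finger_gap(),bot.get_time())
bot.reach([*AN,150],f);print(bot.get_time(),bot.get_q(),bot.get_tcp_pos())
for n in("top","side"):
    im,d=bot.capture(n);cv2.imwrite(f"pics/{n}3.png",im);np.save(f"{n}3.npy",d)
cv2.imwrite("pics/s3.png",cv2.resize(cv2.imread("pics/side3.png")[130:340,170:370],None,fx=2.8,fy=2.8,interpolation=cv2.INTER_CUBIC))
E
```

```text
top nested (array([418.029, 315.616,  30.656]), np.float64(1.0219952609624947)) 140.59724003102815
side nested (array([418.466, 315.819,  29.388]), np.float64(2.048208224379806)) 139.42376001261925
False
gap 48.902148862516825 [ 420.215 -307.412   32.617] [ 0.147 -1.075  5.563]
gap 49.46393055247399 13.8667
16.5667 [-0.132  0.223 -0.239  1.109 -0.    -1.554] [505.718  17.216 149.944]
```

View pics/s3.png

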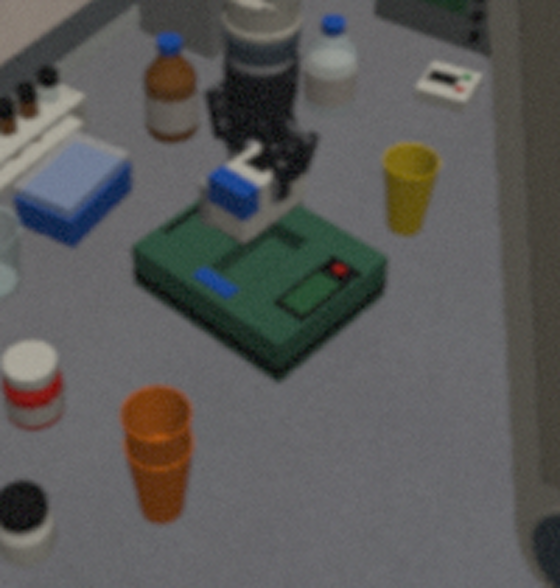

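The nested pair stands with its rim at 140 mm, which is fully down. The cartridge hangs over the analyser with its blue end face at (235,192), on the stripe side. I'll check the cartridge's in-hand offset along its length against the analyser's own +y face.

```bash
python3 - <<'E'
from h import *
np.set_printoptions(precision=2,suppress=True)
c,s=np.cos(TH),np.sin(TH)
def local(P): Q=P.copy();d=P[...,:2]-AN;Q[...,0]=c*d[...,0]+s*d[...,1];Q[...,1]=-s*d[...,0]+c*d[...,1];return Q
for n in("side","top"):
    im=cv2.imread(f"pics/{n}3.png");Q=local(cloud(n,np.load(f"{n}3.npy")));mk=masks(im)
    er=lambda m:cv2.erode(m.astype(np.uint8),np.ones((3,3)))>0
    b=er(mk["blue"]&(abs(Q[...,0])<40)&(abs(Q[...,1]-50)<25)&(Q[...,2]>115))&(Q[...,2]<183)
    print(n,"blue face",b.sum(),np.median(Q[b],0),Q[b].std(0),"zrange",np.percentile(Q[b][:,2],[2,98]) if b.any() else 0)
    if b.sum()>10: print("  fit y=a+bx",np.polyfit(Q[b][:,0],Q[b][:,1],1))
    g=er((Q[...,2]<52)&(Q[...,2]>10)&(abs(Q[...,1]-90)<15)&(abs(Q[...,0])<105))
    if g.sum()>10: print(n,"+y side",g.sum(),np.median(Q[g],0),np.polyfit(Q[g][:,0],Q[g][:,1],1))
    st=mk["blue"]&(abs(Q[...,2]-60)<10)&(abs(Q[...,0])<50);v,u=np.nonzero(st)
    if len(u): x=plane(n,np.c_[u,v],60);x=local(np.c_[x,np.zeros(len(x))]);print(n,"stripe",x.mean(0),np.ptp(x,axis=0))
E
```

```text
side blue face 65 [-11.57  51.34 174.85] [13.87  5.28  5.28] zrange [165.38 182.19]
  fit y=a+bx [ 0.21 51.02]
side +y side 280 [-7.61 87.97 31.05] [-0. 88.]
side stripe [ 4.8  64.25  0.  ] [54.54 21.75  0.  ]
top blue face 0 [nan nan nan] [nan nan nan] zrange 0
top stripe [ 21.14 496.7    0.  ] [68.5  17.64  0.  ]
  return _methods._mean(a, axis=axis, dtype=dtype,
  ret = um.true_divide(
  ret = _var(a, axis=axis, dtype=dtype, out=out, ddof=ddof,
  arrmean = um.true_divide(arrmean, div, out=arrmean,
  ret = um.true_divide(
```

```bash
python3 - <<'E'
from h import *
np.set_printoptions(precision=2,suppress=True)
p=loc(0,-1.5)
bot.move_linear([*p,100],feed=100);f0=bot.get_contact_force();print(f0)
for z in(85,76,60):
    h=bot.move_linear([*p,z],feed=40,contact_N=12);print(z,h,bot.get_tcp_pos(),bot.get_contact_force()-f0,bot.get_torque(),bot.get_finger_gap())
    if h:break
print(bot.get_time())
E
```

```text
[ 0.64  0.63 -2.01]
85 True [505.7   15.47  85.36] [-2.36 -1.87  7.39] [0.14 0.2  0.01] 49.43962300909647
17.725
```

```bash
python3 - <<'E'
from h import *
np.set_printoptions(precision=2,suppress=True)
x,y=0,-1.5;c,s=np.cos(TH),np.sin(TH)
f0=np.array([.64,.63,-2.01])
for i in range(8):
    f=bot.get_contact_force()-f0;lx,ly=c*f[0]+s*f[1],-s*f[0]+c*f[1]
    t=bot.get_tcp_pos();print(i,"loc",x,y,"F",round(lx,2),round(ly,2),f[2].round(2),"z",t[2].round(2),bot.get_torque())
    if t[2]<64:break
    m=max(abs(lx),abs(ly),1e-6)
    if m>.8: x+=lx/m;y+=ly/m
    bot.move_linear([*loc(x,y),t[2]+.7],feed=20)
    bot.move_linear([*loc(x,y),61],feed=30,contact_N=12)
print(bot.get_finger_gap(),bot.get_time())
E
```

```text
0 loc 0 -1.5 F -2.06 -2.19 7.39 z 85.36 [0.14 0.2  0.01]
1 loc -0.9403116670037542 -2.5 F -1.65 -3.09 7.69 z 84.92 [ 0.11  0.17 -0.  ]
2 loc -1.4725029750964067 -3.5 F -0.47 -0.5 6.03 z 62.96 [-0.04  0.18  0.03]
49.126749203440696 19.2333
```

Seated at z 62.96, against 62.6 expected. I'll press to confirm, release, and check the height.

```bash
python3 - <<'E'
from h import *
np.set_printoptions(precision=2,suppress=True)
p=loc(-1.47,-3.5)
print(bot.move_linear([*p,60],feed=20,contact_N=20),bot.get_tcp_pos(),bot.get_contact_force())
bot.open_gripper()
bot.move_linear([*p,225],feed=200)
k=np.array([564.2,-122.1])
bot.reach([*k,225],down(np.radians(-96.5)))
for n in("top","side"):
    im,d=bot.capture(n);cv2.imwrite(f"pics/{n}4.png",im);P=cloud(n,d)
    q=contour(n,P,AN,65,100,7);print(n,fitrect(q,50,100,*AN,TH),np.median(P[(abs(P[...,2]-100)<7)&(np.hypot(P[...,0]-AN[0],P[...,1]-AN[1])<30)][:,2]))
print(bot.get_time())
cv2.imwrite("pics/s4.png",cv2.resize(cv2.imread("pics/side4.png")[130:340,170:370],None,fx=2.8,fy=2.8,interpolation=cv2.INTER_CUBIC))
E
```

```text
True [504.85  14.73  62.38] [-0.21  0.07  5.37]
top (array([506.24,  19.95,  -0.14,   2.41]), np.float64(1.2732138057549496)) 100.17734338423179
side (array([505.54,  20.32,  -0.16,  -1.49]), np.float64(1.140988016318678)) 101.2744135147343
21.6083
```

View pics/s4.png

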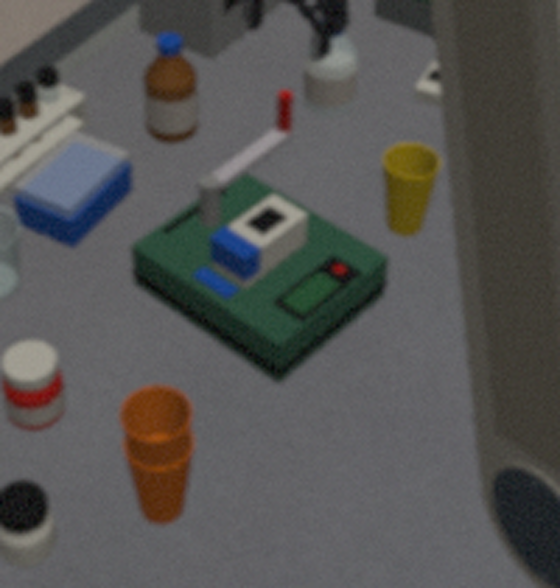

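The cartridge is seated, with its top at about 100 mm, its blue end at (235,250) beside the stripe at (215,282), and the lever still open with its knob at (285,110). I'll sweep the lever shut with the open fingers straddling the knob.

```bash
python3 - <<'E'
from h import *
np.set_printoptions(precision=2,suppress=True)
H=np.array([580,7.]);k=np.array([564.2,-122.1])
print(bot.move_linear([*k,118],feed=150,contact_N=10))
def pose(th,lead):   # th lever angle; world direction of bar
    w=TH-np.pi+th;r=np.array([np.cos(w),np.sin(w)]);t=np.array([r[1],-r[0]])
    return [*(H+130*r+lead*t),118],down(TH-np.pi+th)
for th,l in [(1.6,20)]+[(t,31) for t in np.arange(1.5,.05,-.15)]+[(0,33.5)]:
    p,o=pose(th,l);h=bot.move_linear(p,feed=90,rotation=o,contact_N=30)
    if h:print("contact",th,bot.get_contact_force());break
print(bot.get_contact_force(),bot.get_time())
p,o=pose(0,48);h=bot.move_linear(p,feed=25,rotation=o,contact_N=18)
print(h,bot.get_tcp_pos(),np.array(p)-bot.get_tcp_pos(),bot.get_contact_force(),bot.get_time())
E
```

```text
False
contact 0 [ 0.08 -9.51  0.22]
[ 0.08 -9.51  0.22] 26.9583
True [456.58  55.39 117.31] [ 1.92 18.25  0.69] [-0.31 -6.94  2.19] 27.25
```

```bash
python3 - <<'E'
from h import *
np.set_printoptions(precision=2,suppress=True)
t=np.array([-np.sin(TH),np.cos(TH)]);p0=bot.get_tcp_pos()
for F in(25,40):
    h=bot.move_linear([*(p0[:2]+t*25),118],feed=25,contact_N=F);print(h,bot.get_tcp_pos(),bot.get_contact_force(),bot.get_finger_gap())
q=bot.get_tcp_pos();bot.move_linear([*(q[:2]-t*25),118],feed=80)
bot.move_linear([*(q[:2]-t*25),240],feed=200)
bot.reach([400,-250,300],down(TH-np.pi))
for n in("top","side"):
    im,d=bot.capture(n);cv2.imwrite(f"pics/{n}5.png",im);P=cloud(n,d);mk=masks(im)
    k=mk["red"]&(P[...,2]>125)&(np.hypot(P[...,0]-450,P[...,1]-26)<60)
    v,u=np.nonzero(k&(P[...,2]>155));x=plane(n,np.c_[u,v],165).mean(0);b=(abs(P[...,2]-115)<5)&(abs(P[...,0]-515)<38)&(abs(P[...,1]-15)<35)
    v,u=np.nonzero(b);g=plane(n,np.c_[u,v],115);f=cv2.fitLine(g.astype(np.float32),cv2.DIST_HUBER,0,.01,.01).ravel()
    print(n,"knob",x,"bar yaw",np.arctan2(f[1],f[0]),f)
print(bot.get_time())
a=cv2.imread("pics/top5.png")[90:260,110:400];b=cv2.imread("pics/side5.png")[130:340,170:370]
cv2.imwrite("pics/s5.png",np.hstack([cv2.resize(a,(480,281)),cv2.resize(b,(268,281))]))
E
```

```text
True [456.58  55.06 116.91] [-0.6  -8.71  0.59] 85.39245768222541
True [456.61  54.58 116.34] [  0.32 -11.53   0.77] 85.42735936834957
top knob [451.29  24.96] bar yaw -0.18555164 [  0.98  -0.18 515.49  14.27]
side knob [449.94  26.38] bar yaw -0.19249624 [  0.98  -0.19 514.03  16.12]
30.5333
```

View pics/s5.png

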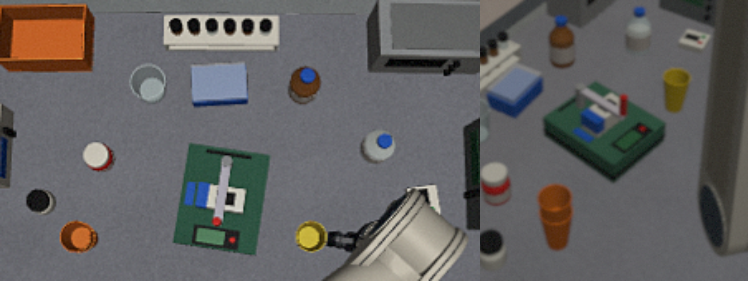

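The final view shows the lever bar lying over the cartridge, with the knob at (216,221) in the top panel on the display side. The blue end is at the stripe at (190,194) and the cups are nested. The lever did not move under a further 40 N push, so it is at its stop. Handing the job in.

```bash
python3 -c "
from station import bot
print(bot.finish_job())"
```

```text
the job is handed in; nothing more can be done
None
```

I handed the job in at about 31 s with the cup nested fully down, the cartridge home with its blue end at the stripe, and the lever shut against its stop; no verdict came back, and I checked the bystanders only by eye.

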